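# Pair the bench supports and lay the slat across

### The job

The brown wooden rail should carry two supports of equal height, but one of its two is too short: first lift that one out and stand it upright and centred in the green storage rack's empty groove, the one marked with masking tape. Then, from the rack, stand the support that matches the one left in the rail upright in the freed groove, middle of its width over the middle of the rail. Finally lay the wooden slat flat across both supports, along the rail and centred on it, leaving the other support in the rack and the other things on the bench where they are.

Things in the scene. Friction and masses are not known exactly. Their poses are not given: they have to be found in the camera images.
- rail: Brown wooden rail, 210 mm long, 70 mm wide (along its x), 45 mm high, screwed to the bench. Cross grooves run right through it along x: 30 mm wide (a support is 24 mm thick), floor 15 mm above the bench, so 30 mm deep, with 4 mm chamfers at the mouth. Origin: centre of its underside; y along its length, z up. Its two grooves are centred at y = -65 and +65 mm. Both hold a support at the start. It may stand on the left or the right half of the bench.
- slot_left (a point): Centre of the floor of the rail's groove at its +y end; axes as the rail's.
- slot_right (a point): Centre of the floor of the rail's groove at its -y end; axes as the rail's.
- rail_mid (a point): Middle of the rail at the height of the groove floors (15 mm above the bench); axes as the rail's.
- rack: Green-painted wooden storage rack, 220 mm long, 70 mm wide (along its x), 45 mm high, screwed to the bench. Cross grooves run right through it along x: 30 mm wide (a support is 24 mm thick), floor 15 mm above the bench, so 30 mm deep, with 4 mm chamfers at the mouth. Origin: centre of its underside; y along its length, z up. Its three grooves are centred at y = -75, 0 and +75 mm. At the start two hold a support and one is empty.
- tape: Two strips of pale masking tape stuck on top of the rack, one on each side of the rack's empty groove; flat, cannot be moved. This origin is the centre of that groove's floor; axes as the rack's.
- support_a: Support that stands in one groove of the rail at the start, either one. 60 mm wide (along its x), 24 mm thick (along its y), 125 mm tall, with a 5 mm black rubber pad on top (included); pale wood, about 0.12 kg. Origin: centre of its underside, z up along it.
- support_b: Spare support of the same height as support_a; stands in a groove of the rack at the start. 60 mm wide (along its x), 24 mm thick (along its y), 125 mm tall, with a 5 mm black rubber pad on top (included); pale wood, about 0.12 kg. Origin: centre of its underside, z up along it.
- support_short: Shortest support; stands in the rail's other groove at the start. 60 mm wide (along its x), 24 mm thick (along its y), 97 mm tall, with a 5 mm black rubber pad on top (included); pale wood, about 0.10 kg. Origin: centre of its underside, z up along it.
- support_mid: Support of middle height; stands in a groove of the rack and stays there. 60 mm wide (along its x), 24 mm thick (along its y), 112 mm tall, with a 5 mm black rubber pad on top (included); pale wood, about 0.11 kg. Origin: centre of its underside, z up along it.
- slat: Wooden slat lying flat on the bench nearest the robot: 46 mm wide (x), 200 mm long (y), 20 mm thick (z), about 0.13 kg. Origin: centre of its underside.
- wax_tin: Bystander: low round tin, 47 mm across, 30 mm high, between rail and rack. Leave it alone.
- glue_bottle: Bystander: white bottle, 44 mm across, 120 mm tall. Leave it alone.
- screwdriver: Bystander: screwdriver lying on the bench, 190 mm long. Leave it alone.
- brush: Bystander: flat brush lying on the bench, 190 mm long. Leave it alone.
- offcut: Bystander: plywood offcut 100 x 70 x 25 mm, lying flat. Leave it alone.
- cleaner_bottle: Bystander: grey bottle with a blue cap, 56 mm across, 140 mm tall. Leave it alone.
Mind the look-alikes: they are no part of the job. Leave any yellow look-alike of the support_b alone.

How it is judged (in metres and radians):
On the way, in this order (a step that is already met when the one before it is completed fails the run):
1. The short support stands in the taped groove of the rack (x of support_short in the frame of tape between -0.014 and 0.014 m and y of support_short in the frame of tape between -0.006 and 0.006 m and z of support_short in the frame of tape between -0.004 and 0.004 m and angle between support_short's own z axis and vertical below 0.06 rad and linear speed of support_short below 0.03 m/s), for 0.2 s.
2. The two equal supports stand in the rail's grooves (((x of support_a in the frame of slot_left between -0.014 and 0.014 m and y of support_a in the frame of slot_left between -0.006 and 0.006 m and z of support_a in the frame of slot_left between -0.004 and 0.004 m and angle between each of support_a, support_b's own z axis and vertical below 0.06 rad and linear speed of each of support_a, support_b below 0.03 m/s and x of support_b in the frame of slot_right between -0.014 and 0.014 m and y of support_b in the frame of slot_right between -0.006 and 0.006 m and z of support_b in the frame of slot_right between -0.004 and 0.004 m) or (x of support_a in the frame of slot_right between -0.014 and 0.014 m and y of support_a in the frame of slot_right between -0.006 and 0.006 m and z of support_a in the frame of slot_right between -0.004 and 0.004 m and angle between each of support_a, support_b's own z axis and vertical below 0.06 rad and linear speed of each of support_a, support_b below 0.03 m/s and x of support_b in the frame of slot_left between -0.014 and 0.014 m and y of support_b in the frame of slot_left between -0.006 and 0.006 m and z of support_b in the frame of slot_left between -0.004 and 0.004 m))), for 0.2 s.
3. The slat lies across both supports, let go (x of slat in the frame of rail_mid between -0.018 and 0.018 m and y of slat in the frame of rail_mid between -0.025 and 0.025 m and z of slat in the frame of rail_mid between 0.121 and 0.129 m and angle between slat's own z axis and vertical below 0.04 rad and angle between the y axis of slat and the y axis of rail, either way round below 0.15 rad and linear speed of slat below 0.02 m/s and contact force between slat and support_a above 0.1 N and contact force between slat and support_b above 0.1 N and contact force between slat and the fingers below 0.05 N), for 0.2 s.
At the end, for the whole second after the job is handed in: Short support in the taped groove, the two 125 mm ones in the rail, each upright on the groove floor (4 mm; 14 mm across the beam). Slat on both, let go, level (0.04 rad), along the rail (0.15 rad), centred to 18 mm across, 25 mm along. Middle support moved under 12 mm. All at rest (all of step 1 and all of step 3 and ((x of support_a in the frame of slot_left between -0.014 and 0.014 m and y of support_a in the frame of slot_left between -0.006 and 0.006 m and z of support_a in the frame of slot_left between -0.004 and 0.004 m and angle between each of support_a, support_b's own z axis and vertical below 0.06 rad and linear speed of each of support_a, support_b below 0.03 m/s and x of support_b in the frame of slot_right between -0.014 and 0.014 m and y of support_b in the frame of slot_right between -0.006 and 0.006 m and z of support_b in the frame of slot_right between -0.004 and 0.004 m) or (x of support_a in the frame of slot_right between -0.014 and 0.014 m and y of support_a in the frame of slot_right between -0.006 and 0.006 m and z of support_a in the frame of slot_right between -0.004 and 0.004 m and angle between each of support_a, support_b's own z axis and vertical below 0.06 rad and linear speed of each of support_a, support_b below 0.03 m/s and x of support_b in the frame of slot_left between -0.014 and 0.014 m and y of support_b in the frame of slot_left between -0.006 and 0.006 m and z of support_b in the frame of slot_left between -0.004 and 0.004 m)) and distance of support_mid from where it was at the start of the episode below 0.012 m and angle between support_mid's own z axis and vertical below 0.06 rad); the robot touches nothing.
It fails at once if A bystander on the bench was moved by more than 30 mm (distance of any of wax_tin, glue_bottle, screwdriver, brush, offcut, cleaner_bottle from where it was at the start of the episode above 0.03 m).
It fails at once if The support of middle height was lifted or pushed by more than 30 mm (distance of support_mid from where it was at the start of the episode above 0.03 m).
It also fails if it takes over 72 s, if anything falls off the work surface, if the arm or the gripper's body presses on something with over 40 N, if the wrist force passes 120 N, or if a joint passes its speed limit or range.

### The arm

A 6-joint arm with a two-finger parallel gripper is mounted at the origin on the work surface. World frame = base frame: x ahead of the robot, y to its left, z up, the work surface at z = 0. Lengths are in mm, angles in rad, forces in N, time in s.
With the tool pointing down it reaches from about 275 to 750 mm from the base axis. Payload 10.2 kg.
Tool frame: the origin (TCP) lies where the fingers leave the gripper's body, on its centre line; the fingertips stand 73 mm ahead of it and the grasp point (between the pads) lies 54 mm ahead of it; z points along the fingers, y is the line along which they close (so a half turn about z gives the same grasp; the last joint's range is limited). The gripper opens to 85 mm and grips with 20 to 120 N. Pads are 22 mm wide; open, the fingers measure 114 mm over their backs; the gripper's body (76 mm by 85 mm) begins 54 mm behind the grasp point. The pads swing forward as they close: fully open they stand 13 mm farther back than shut.
Start: joints at [-1.504, 0.313, 1.498, -0, 1.331, -0.223], TCP at [150.011, -503.119, 303.894] pointing down, gripper open.
Joint ranges: [-2.94, 2.94], [-0.97, 2.17], [0.19, 2.56], [-1.23, 4.37], [0.02, 3.11], [-2.88, 2.88]. Speed limits (rad/s): [2.39, 2.39, 3.01, 3.14, 3.14, 3.14].

### API

Orientations are given as a unit quaternion [w, x, y, z].
In Python, from rig import ctrl gives the robot as it stands.
- The arm moves only by the shell command python3 -m creep 'ROWS' [OPENING] [FORCE]. ROWS is JSON, a list that holds one entry, the list of rows, each a list of 6 numbers: the shift along the world's x, y, z in units of 25 mm (1.0 is 25 mm), then the turn, a rotation vector about the world's x, y, z in units of 5 degrees (1.0 is 5 degrees). In form: [[[x, y, z, ax, ay, az], ...]]. A call has 1 to 20 rows; each row is the pose to reach, as a shift and turn from the pose commanded when the call began; what a row does not reach only later rows make up. A row lasts 1/12 s, in which the tool goes at most 41.7 mm and 7.16 degrees, less where a joint would pass 70% of its speed; a pose out of reach is approached as far as the arm can. A call with a gripper value outside its range is refused whole. OPENING is the finger opening in mm, from 0 to 85.4, set as the call begins (- or left out, the last holds). The fingers move at their own pace and stop on an object; FORCE is the grip in N (left out, the last holds). Time passes only in rows, so rows that repeat a pose let the fingers close. It gives the time, the measured TCP pose, the force, the opening and the grip force at its end, in the units of the state.
- ctrl.sense(): the state, without advancing time (a new reading comes with each control period).
- ctrl.capture(name): name is "scene" or "top"; returns a dict with "image" (480x640x3 uint8, red, green, blue), "fx", "fy", "cx", "cy" (pixels), "k1" (the pictures are not rectified: a ray, as slopes to the right and down, at radius r is drawn at 1 + k1 r^2 times it, then the intrinsics apply), "R" (3x3) and "t" (3): a world point X has camera coordinates R X + t. Camera axes: x right, y down, z forward; pixel columns grow to the right and rows downward; lengths in mm; the calibration is good to about 2 mm. A picture is of the moment at which its call begins. There is no depth.
- ctrl.finish_job(): hands the job in; it is judged then, once.
The state is a dict: "time_s": time; "joints": joint angles; "dq": joint speeds; "tau": joint torques, N m; "eef_pos": TCP position; "ee_rot": TCP orientation; "force": force on the tool from outside, world axes, zero at the start; "wrist_torque": the same for the moment, N m; "grip_width": opening from 0.0 (shut) to 1.0 (fully open); "grip_force": force on a finger pad.
Only numpy, scipy, OpenCV 4.12 (cv2) and the standard library are available. Lean on these libraries where they do the work, as an engineer would, in place of code of your own. Each camera call takes 0.05 s, during which the arm holds its last target. There are 200 camera calls.

## Working session

There is one attempt and no reset: what is moved stays moved. The work goes in short steps, Python scripts to look and compute and a shell command to move; the robot and the scene stay as the last step left them, time stands still between calls to the robot, and variables do not carry over. Pictures are saved under pics/ and viewed, at most 10 in all, crops included, and the job is handed in when it is done.

```bash
ls; mkdir -p pics; python3 - <<'E'
from rig import ctrl
import cv2,json
for n in("scene","top"):
    c=ctrl.capture(n); cv2.imwrite(f"pics/{n}0.png",c["image"][:,:,::-1])
    print({k:(v.tolist() if hasattr(v,'tolist') else v) for k,v in c.items() if k!="image"})
print(ctrl.sense())
E
```

```text
pics
{'fx': 492.9224840684451, 'fy': 492.9224840684451, 'cx': 313.80392816592934, 'cy': 226.5146887346955, 'k1': -0.04281055728935472, 'R': [[0.22265429078979876, 0.974857866427529, 0.008786754648755817], [0.610681759963823, -0.13244074209657763, -0.7807222539933107], [-0.7599295064941086, 0.17919707055996628, -0.6248164170877292]], 't': [-163.69007990186176, -337.71174484352713, 1496.5811262076884]}
{'fx': 447.4358758892935, 'fy': 447.4358758892935, 'cx': 324.8147622993607, 'cy': 240.7036221143789, 'k1': -0.08111900698784281, 'R': [[0.024076569644239255, -0.9996504995745442, 0.010917760508908136], [-0.9824289940104189, -0.025680768990348952, -0.18486148823305576], [0.18507725554978915, -0.006275093977632413, -0.9827039394821463]], 't': [9.776286146013158, 620.4683548108732, 1028.479487757937]}
{'time_s': 0.1, 'joints': array([-1.50439389e+00,  3.13399662e-01,  1.49836536e+00,  1.18027084e-05,
        1.33099540e+00, -2.23445601e-01]), 'dq': array([-0.00195203, -0.00281915, -0.00198779, -0.0002189 ,  0.0013704 ,
       -0.00073925]), 'tau': array([ 4.68469196e-03, -4.12897933e+01, -2.60136706e+01, -3.75497154e-05,
        3.13595046e-03,  9.31488614e-06]), 'eef_pos': array([ 150.0059242 , -502.96013526,  303.38777954]), 'ee_rot': array([-5.81635167e-04,  9.89516916e-01,  1.44415832e-01,  5.15143929e-05]), 'force': array([-0.0609497 ,  0.43813831, -0.13916385]), 'wrist_torque': array([ 0.04309899,  0.02642014, -0.02128301]), 'grip_force': 0.0, 'grip_width': 1.0007699111942212}
```

View pics/top0.png

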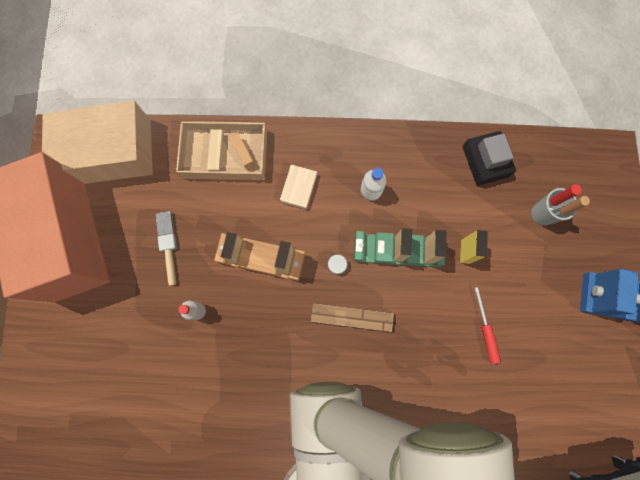

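View pics/scene0.png

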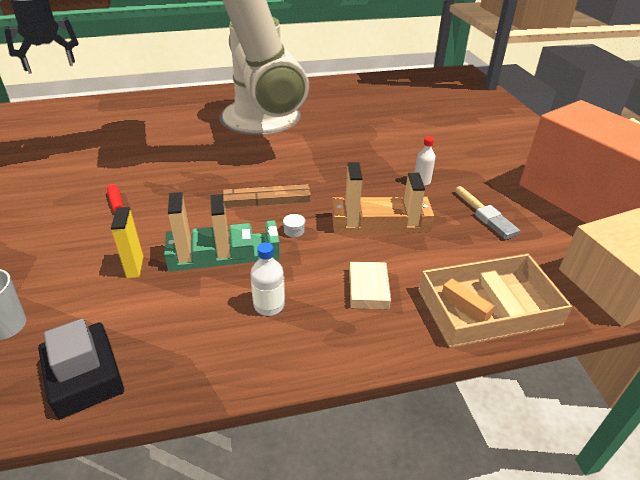

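The top view shows the rail at (260,257) with supports at its left and right ends, and the rack at (400,248) with tape at its left groove. The slat is at (352,317). I'll enlarge both pictures to read the edges.

```bash
python3 - <<'E'
import cv2,numpy as np
t=cv2.imread("pics/top0.png");s=cv2.imread("pics/scene0.png")
a=cv2.resize(t[220:280,205:315],None,fx=7,fy=7,interpolation=2)[:, :770]
b=cv2.resize(t[220:280,345:455],None,fx=7,fy=7,interpolation=2)
cv2.imwrite("pics/topc.png",cv2.resize(np.vstack([a,b]),None,fx=5/7,fy=5/7))
cv2.imwrite("pics/scc.png",cv2.resize(s[150:280,160:440],None,fx=2.8,fy=2.8,interpolation=2))
E
```

```text
(no output)
```

View pics/topc.png

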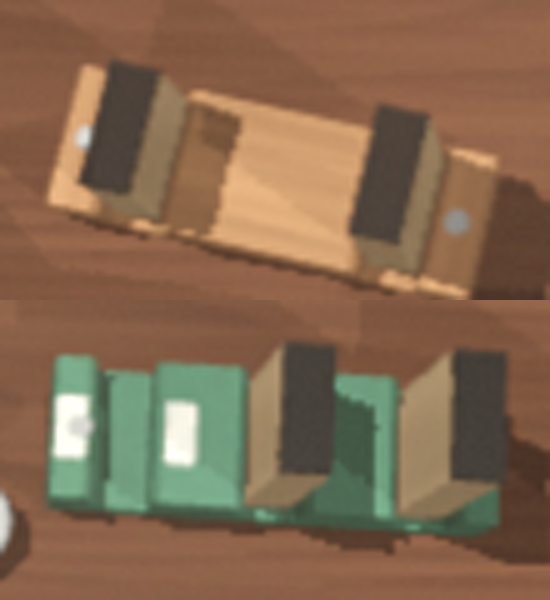

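View pics/scc.png

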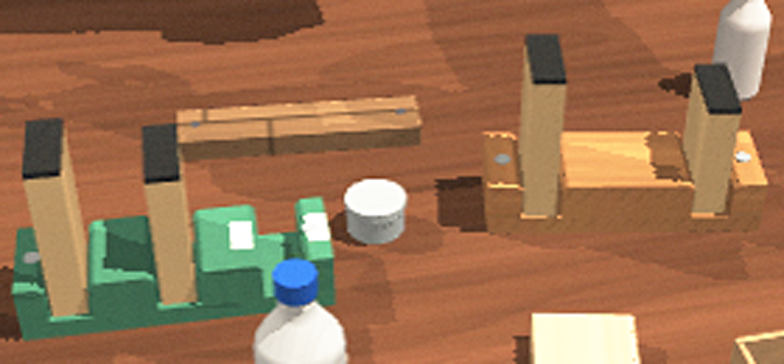

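The scene crop shows the short support at the rail's +y end (image right, top at ~(715,85)). In the rack, the tallest is at the -y end (top ~(43,148)), the middle-height one is in the centre groove, and the tape is at the +y groove. Next I'll fit poses from both views.

```bash
cat > fit.py <<'E'
import numpy as np
from rig import ctrl
from scipy.optimize import least_squares
def proj(c,X):
    R,t=np.array(c["R"]),np.array(c["t"]); P=np.atleast_2d(X)@R.T+t
    s=P[:,:2]/P[:,2:]; s=s*(1+c["k1"]*(s**2).sum(1,keepdims=True))
    return s*[c["fx"],c["fy"]]+[c["cx"],c["cy"]]
def corners(p,z,wx,wy):
    x,y,a=p[:3]; R=np.array([[np.cos(a),-np.sin(a)],[np.sin(a),np.cos(a)]])
    L=np.array([[1,1],[1,-1],[-1,-1],[-1,1]])*[wx/2,wy/2]   # ++,+-,--,-+
    return np.c_[L@R.T+[x,y],np.full(4,z)]
def fit(obs,z,wx,wy,x0,freez=False):
    def f(p):
        r=[]
        for c,px in obs:
            px=np.array([[np.nan]*2 if q is None else q for q in px],float)
            d=(proj(c,corners(p,p[3] if freez else z,wx,wy))-px); r+=list(d[~np.isnan(d)])
        return np.array(r)
    s=least_squares(f,list(x0)+([z] if freez else []),x_scale=[10,10,.1]+([10] if freez else []),loss="soft_l1")
    return s.x,np.abs(f(s.x)).round(1)
E
python3 - <<'E'
from fit import *
T=ctrl.capture("top");S=ctrl.capture("scene")
t=lambda L:[None if q is None else (q[0]/5+205,q[1]/5+220) for q in L]
k=lambda L:[None if q is None else (q[0]/5+345,(q[1]-300)/5+220) for q in L]
s=lambda L:[None if q is None else (q[0]/2.8+160,q[1]/2.8+150) for q in L]
np.set_printoptions(suppress=True,precision=3)
D={"rail":(t([(82,66),(497,157),(468,298),(50,205)]),s([(765,180),(487,180),(485,132),(752,132)]),45,70,210),
"rack":(k([(57,355),None,(498,520),(48,500)]),s([(330,250),(15,285),(18,230),(328,200)]),45,70,220),
"short":(t([(110,62),(161,70),(130,193),(82,185)]),s([(740,108),(708,110),(695,66),(725,66)]),112,60,24),
"a":(t([(380,105),(430,114),(398,243),(351,235)]),s([(565,80),(532,82),(525,36),(557,36)]),140,60,24),
"mid":(k([(288,343),(335,347),(331,474),(282,472)]),s([(180,180),(146,182),(143,127),(177,125)]),127,60,24),
"b":(k([(457,350),(507,352),(502,481),(453,478)]),s([(63,175),(24,178),(27,122),(62,120)]),140,60,24),
"slat":(None,s([(420,127),(178,138),(177,112),(415,97)]),20,46,200)}
for n,(a,b,z,w,l) in D.items():
    o=[(S,b)]+([(T,a)] if a else [])
    print(n,*fit(o,z,w,l,(500,0,0)), fit(o,z,w,l,(500,0,0),True)[0][3] if a else '')
E
```

```text
rail [579.495 185.048  -0.197] [0.1 1.5 0.  2.4 1.2 0.2 2.1 0.5 0.1 0.1 0.3 0.5 1.1 0.2 1.1 0.3] 47.30998552588648
rack [ 608.631 -158.897   -0.037] [1.3 2.2 0.9 2.8 0.4 0.4 2.5 1.5 0.8 0.5 1.  0.9 0.3 0.5] 47.51334701176398
short [594.201 247.056  -0.186] [0.1 0.2 0.4 0.4 1.3 0.6 0.8 0.8 0.2 1.  0.4 0.5 0.6 0.  1.1 0.6] 110.40338594800109
a [571.336 119.573  -0.192] [0.3 0.3 0.6 0.9 0.7 0.4 0.6 0.5 0.7 0.8 0.3 0.3 0.1 0.1 1.2 0.8] 138.31704694124556
mid [ 610.626 -159.399   -0.046] [0.3 1.7 1.4 1.1 0.8 0.1 0.4 0.6 1.3 0.6 0.3 0.6 0.4 0.2 1.1 0.6] 124.67600325613846
b [ 607.168 -234.507   -0.035] [1.2 1.6 0.8 1.2 0.6 0.1 0.2 0.6 1.4 0.8 0.9 0.5 0.2 0.2 0.9 0.3] 137.80469783532618
slat [438.403 -44.961  -0.114] [0.4 0.1 0.9 1.2 0.1 1.  0.2 0.3]
```

```bash
python3 -m creep '[[[9,15,0,0,0,-3],[17.74,30.02,0,0,0,-5.5],[17.74,30.02,0,0,0,-5.5],[17.74,30.02,0,0,0,-5.5],[17.74,30.02,0,0,0,-5.5],[17.74,30.02,0,0,0,-5.5],[17.74,30.02,0,0,0,-5.5],[17.74,30.02,0,0,0,-5.5],[17.74,30.02,0,0,0,-5.5],[17.74,30.02,0,0,0,-5.5],[17.74,30.02,0,0,0,-5.5],[17.74,30.02,0,0,0,-5.5],[17.74,30.02,0,0,0,-5.5],[17.74,30.02,0,0,0,-5.5],[17.74,30.02,0,0,0,-5.5],[17.74,30.02,0,0,0,-5.5],[17.74,30.02,0,0,0,-5.5],[17.74,30.02,0,0,0,-5.5],[17.74,30.02,0,0,0,-5.5],[17.74,30.02,0,0,0,-5.5]]]' 60 40
```

```text
time_s: 1.87
eef_pos: [574.0, 215.7, 303.6]
ee_rot: [0.0, 0.996, -0.095, -0.0]
force: [1.7, -0.3, 0.4]
grip_width: 0.701
grip_force: 0.0
```

```bash
python3 -m creep '[[[0.6,1,-1.5,0,0,0],[0.6,1,-3,0,0,0],[0.6,1,-3,0,0,0],[0.6,1,-3,0,0,0]]]'
```

```text
time_s: 2.2
eef_pos: [587.8, 238.3, 227.5]
ee_rot: [0.001, 0.995, -0.095, -0.002]
force: [-0.2, -0.0, 0.7]
grip_width: 0.706
grip_force: 0.0
```

```bash
python3 -m creep '[[[0.23,0.37,0,0,0,0],[0.23,0.37,-1,0,0,0],[0.23,0.37,-2,0,0,0],[0.23,0.37,-3,0,0,0],[0.23,0.37,-3.4,0,0,0],[0.23,0.37,-3.4,0,0,0],[0.23,0.37,-3.4,0,0,0]]]'; python3 -c "
from rig import ctrl;import cv2
a=ctrl.capture('scene')['image'][130:260,280:480,::-1];b=ctrl.capture('top')['image'][200:330,160:360,::-1]
import numpy as np;cv2.imwrite('pics/g1.png',cv2.resize(np.hstack([a,b]),None,fx=2,fy=2,interpolation=2))"
```

```text
time_s: 2.78
eef_pos: [595.1, 247.4, 146.4]
ee_rot: [-0.0, 0.995, -0.095, 0.001]
force: [-0.2, 0.7, 0.8]
grip_width: 0.704
grip_force: 0.0
```

View pics/g1.png

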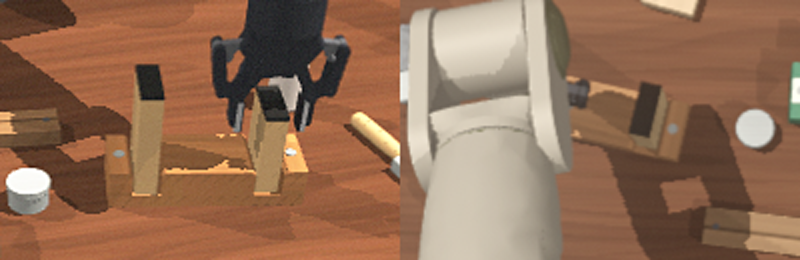

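The fingers straddle the short support (pads at about x=237 and 303, support at 270), so I can close.

```bash
python3 -m creep '[[[0,0,0,0,0,0],[0,0,0,0,0,0],[0,0,0,0,0,0],[0,0,0,0,0,0],[0,0,0,0,0,0],[0,0,0,0,0,0],[0,0,0,0,0,0],[0,0,0,0,0,0]]]' 10 40
```

```text
time_s: 3.55
eef_pos: [594.4, 247.8, 144.6]
ee_rot: [-0.0, 0.995, -0.095, 0.0]
force: [-0.7, -0.2, 6.2]
grip_width: 0.28
grip_force: 44.5
```

```bash
python3 -m creep '[[[0,0,0.4,0,0,0],[0,0,1.2,0,0,0],[0,0,2.2,0,0,0],[0,0,3.2,0,0,0],[0,0,4.2,0,0,0],[0,0,5.2,0,0,0],[0,0,5.8,0,0,0],[0,-0.4,6,0,0,0],[0,-1.2,6,0,0,0.1],[0.1,-2.4,6,0,0,0.3],[0.2,-3.6,6,0,0,0.5],[0.3,-4.8,6,0,0,0.7],[0.4,-6,6,0,0,0.9],[0.5,-7.2,6,0,0,1.1],[0.6,-8.4,6,0,0,1.3],[0.68,-9.6,6,0,0,1.5],[0.68,-10.8,6,0,0,1.72],[0.68,-12,6,0,0,1.72],[0.68,-12.9,6,0,0,1.72],[0.68,-13.27,6,0,0,1.72]]]'
python3 -m creep '[[[0,0,0,0,0,0],[0,0,0,0,0,0],[0,0,-1,0,0,0],[0,0,-2,0,0,0],[0,0,-3,0,0,0],[0,0,-3.4,0,0,0],[0,0,-3.4,0,0,0],[0,0,-3.4,0,0,0]]]'; python3 -c "
from rig import ctrl;import cv2
a=ctrl.capture('scene')['image'][150:290,140:340,::-1];b=ctrl.capture('top')['image'][190:330,300:500,::-1]
import numpy as np;cv2.imwrite('pics/g2.png',cv2.resize(np.hstack([a,b]),None,fx=2,fy=2,interpolation=2))"
```

```text
time_s: 5.22
eef_pos: [610.5, -87.5, 292.8]
ee_rot: [0.0, 1.0, -0.022, -0.001]
force: [-0.1, -0.9, -1.0]
grip_width: 0.276
grip_force: 43.6
time_s: 5.88
eef_pos: [611.5, -83.3, 209.7]
ee_rot: [0.0, 1.0, -0.02, 0.0]
force: [0.8, -0.0, -0.9]
grip_width: 0.275
grip_force: 43.6
```

View pics/g2.png

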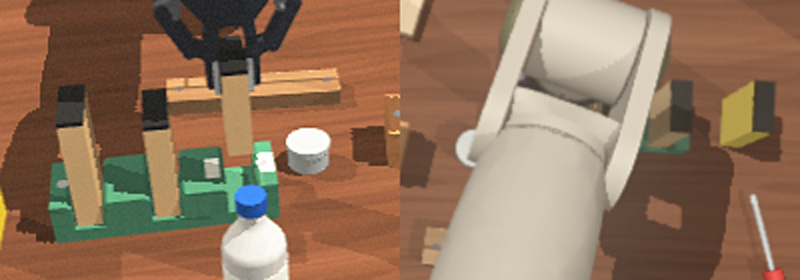

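The support hangs over the taped groove, with its bottom front edge at about (223..253,155) in the left crop. I'll check that numerically before lowering.

```bash
python3 - <<'E'
from fit import *
S=ctrl.capture("scene"); f=lambda c:((proj(S,c)-[140,150])*2).round(0).tolist()
print("support bottom",f(corners((611.5,-83.3,-.04),80,60,24)))
print("groove at z45",f(corners((611.5,-84,-.04),45,70,30)))
print("mid groove",f(corners((608.6,-159,-.04),45,70,30)))
import cv2
cv2.imwrite("pics/g3.png",cv2.resize(S["image"][200:280,160:290,::-1],None,fx=6,fy=6,interpolation=2))
print(((proj(S,corners((611.5,-83.3,-.04),80,60,24))-[160,200])*6).round(0).tolist(),((proj(S,corners((611.5,-84,-.04),45,70,38))-[160,200])*6).round(0).tolist())
E
```

```text
support bottom [[253.0, 155.0], [228.0, 157.0], [223.0, 120.0], [247.0, 118.0]]
groove at z45 [[258.0, 185.0], [227.0, 189.0], [221.0, 145.0], [250.0, 142.0]]
mid groove [[181.0, 194.0], [149.0, 198.0], [147.0, 153.0], [177.0, 150.0]]
[[639.0, 164.0], [564.0, 172.0], [548.0, 61.0], [620.0, 53.0]] [[666.0, 255.0], [549.0, 268.0], [531.0, 136.0], [642.0, 125.0]]
```

View pics/g3.png

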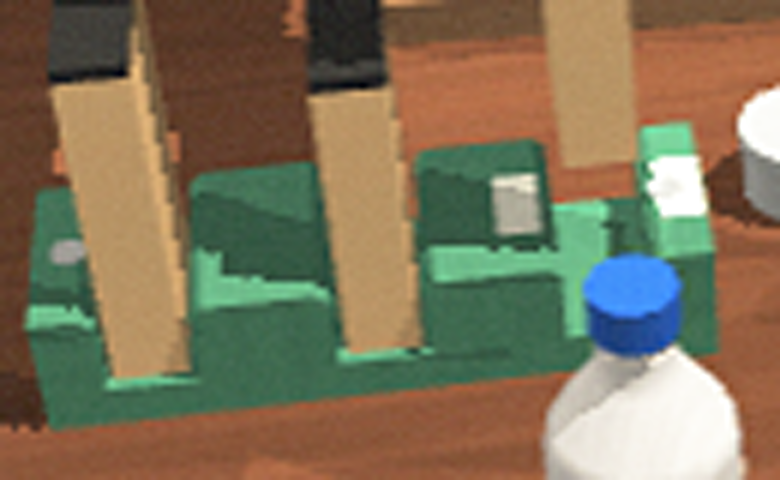

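The support's bottom edge (564–637,165) matches the prediction, and the groove is centred within about 1 mm, so I'm lowering it.

```bash
python3 -m creep '[[[0,0.04,-0.4,0,0,0],[0,0.04,-0.9,0,0,0],[0,0.04,-1.4,0,0,0],[0,0.04,-1.8,0,0,0],[0,0.04,-2.1,0,0,0],[0,0.04,-2.3,0,0,0],[0,0.04,-2.5,0,0,0],[0,0.04,-2.56,0,0,0],[0,0.04,-2.6,0,0,0],[0,0.04,-2.6,0,0,0],[0,0.04,-2.6,0,0,0]]]'
```

```text
time_s: 6.95
eef_pos: [611.4, -83.0, 144.6]
ee_rot: [0.0, 1.0, -0.02, 0.0]
force: [-1.7, 0.8, 3.5]
grip_width: 0.278
grip_force: 44.0
```

```bash
python3 -m creep '[[[0,0,0,0,0,0],[0,0,0,0,0,0],[0,0,0,0,0,0],[0,0,0,0,0,0],[0,0,0,0,0,0],[0,0,1,0,0,0],[0,0,2,0,0,0],[0,0,3,0,0,0],[0,0,4,0,0,0],[-0.1,-1,4,0,0,0],[-0.15,-2.5,4,0,0,0],[-0.17,-4,4,0,0,0],[-0.17,-5.5,4,0,0,0],[-0.17,-6.06,4,0,0,0],[-0.17,-6.06,4,0,0,0],[-0.17,-6.06,4,0,0,0],[-0.17,-6.06,4,0,0,0]]]' 52
python3 - <<'E'
from fit import *
import cv2
S=ctrl.capture("scene")
I=cv2.resize(S["image"][150:290,150:310,::-1],None,fx=5,fy=5,interpolation=2)[:600]
cv2.imwrite("pics/g4.png",I[:,:800]); print(ctrl.sense()["eef_pos"])
g=lambda c:((proj(S,c)-[150,150])*5).round(0).tolist()
print(g(corners((611.5,-83,-.04),112,60,24)),g(corners((611.5,-83,-.04),15,60,24)))
E
```

```text
time_s: 8.37
eef_pos: [607.1, -233.3, 243.8]
ee_rot: [-0.0, 1.0, -0.02, -0.0]
force: [0.2, 0.6, 0.1]
grip_width: 0.604
grip_force: 0.0
[ 607.22149156 -233.03903203  243.98126316]
[[579.0, 320.0], [515.0, 327.0], [502.0, 235.0], [563.0, 229.0]] [[592.0, 513.0], [532.0, 520.0], [518.0, 425.0], [576.0, 419.0]]
```

View pics/g4.png

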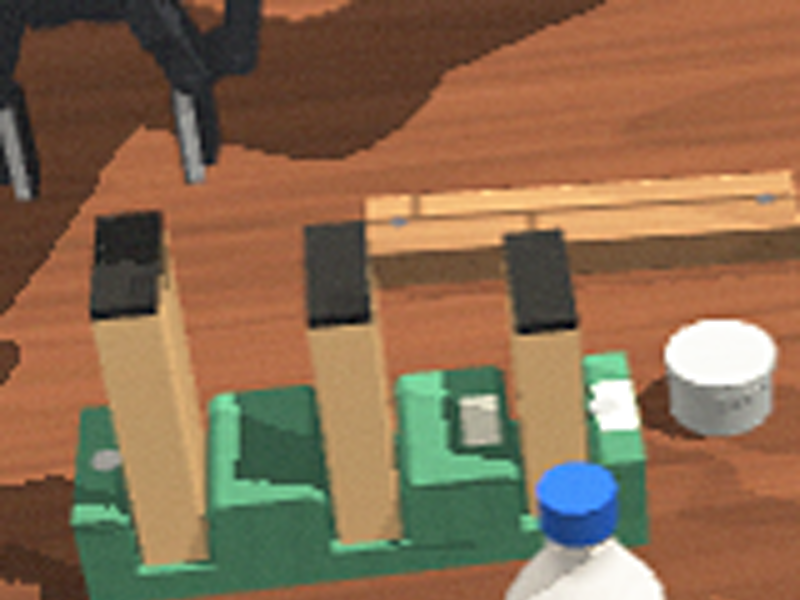

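The short support stands at its predicted spot (pad at 502–579 × 229–327). The open fingers are centred above the tall one, so I'll descend and grip.

```bash
python3 -m creep '[[[0,-0.05,-0.8,0,0,0],[0,-0.05,-1.6,0,0,0],[0,-0.05,-2.4,0,0,0],[0,-0.05,-2.96,0,0,0],[0,-0.05,-2.96,0,0,0],[0,-0.05,-2.96,0,0,0],[0,-0.05,-2.96,0,0,0]]]'
python3 -m creep '[[[0,0,0,0,0,0],[0,0,0,0,0,0],[0,0,0,0,0,0],[0,0,0,0,0,0],[0,0,0,0,0,0],[0,0,0,0,0,0],[0,0,0,0,0,0],[0,0,0,0,0,0]]]' 10 40
```

```text
time_s: 9.0
eef_pos: [607.5, -235.3, 171.3]
ee_rot: [0.0, 1.0, -0.02, 0.001]
force: [-0.1, -0.8, 0.4]
grip_width: 0.61
grip_force: 0.0
time_s: 9.67
eef_pos: [607.3, -235.7, 170.9]
ee_rot: [0.0, 1.0, -0.02, 0.001]
force: [-0.2, 1.9, 5.8]
grip_width: 0.272
grip_force: 40.9
```

```bash
python3 -m creep '[[[0,0,0.4,0,0,0],[0,0,1.2,0,0,0],[0,0,2.2,0,0,0],[0,0,3.2,0,0,0],[0,0,4.2,0,0,0],[0,0,5.2,0,0,0],[0,0,5.8,0,0,0],[0,0.4,6,0,0,0],[0,1.2,6,0,0,0],[-0.1,2.4,6,0,0,-0.2],[-0.1,3.6,6,0,0,-0.4],[-0.2,4.8,6,0,0,-0.6],[-0.3,6,6,0,0,-0.8],[-0.3,7.2,6,0,0,-1],[-0.4,8.4,6,0,0,-1.2],[-0.5,9.6,6,0,0,-1.4],[-0.5,10.8,6,0,0,-1.6],[-0.6,12,6,0,0,-1.72],[-0.61,13.2,6,0,0,-1.72],[-0.61,14.4,6,0,0,-1.72]]]'
python3 -m creep '[[[0,1.2,0,0,0,0],[0,2.4,0,0,0,0],[0,3.6,0,0,0,0],[0,4.5,0,0,0,0],[0,4.9,0,0,0,0],[0,4.96,0,0,0,0],[0,4.96,0,0,0,0],[0,4.96,-0.8,0,0,0],[0,4.96,-1.8,0,0,0],[0,4.96,-2.8,0,0,0],[0,4.96,-3.6,0,0,0],[0,4.96,-4,0,0,0],[0,4.96,-4,0,0,0],[0,4.96,-4,0,0,0]]]'
python3 - <<'E'
from fit import *
import cv2
S=ctrl.capture("scene")
cv2.imwrite("pics/g5.png",cv2.resize(S["image"][170:240,320:450,::-1],None,fx=6,fy=6,interpolation=2)); p=ctrl.sense()["eef_pos"];print(p)
g=lambda c:((proj(S,c)-[320,170])*6).round(0).tolist()
print(g(corners((p[0],p[1],-.19),p[2]-156,60,24)),"groove",g(corners((592,248.4,-.19),45,70,38)),g(corners((592,248.4,-.19),15,70,30)))
E
```

```text
time_s: 11.33
eef_pos: [590.8, 126.2, 319.2]
ee_rot: [0.0, 0.995, -0.095, -0.001]
force: [-0.5, 1.1, -1.3]
grip_width: 0.281
grip_force: 40.1
time_s: 12.5
eef_pos: [592.1, 247.4, 220.6]
ee_rot: [-0.0, 0.995, -0.095, 0.0]
force: [0.1, 0.5, 0.3]
grip_width: 0.278
grip_force: 40.1
[592.28911767 247.7150384  221.41920564]
[[604.0, 220.0], [536.0, 221.0], [506.0, 123.0], [571.0, 122.0]] groove [[620.0, 275.0], [513.0, 276.0], [479.0, 161.0], [581.0, 160.0]] [[597.0, 341.0], [514.0, 343.0], [480.0, 226.0], [559.0, 225.0]]
```

View pics/g5.png

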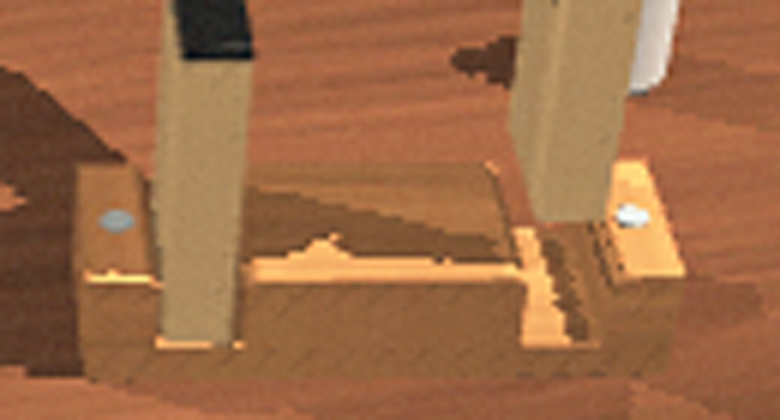

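The support's bottom (537–608,220) and the groove floor (520–598,346) agree with the model to about 1.3 mm. I'll apply that correction and lower.

```bash
python3 -m creep '[[[0.04,0.06,-0.2,0,0,0],[0.04,0.06,-0.5,0,0,0],[0.04,0.06,-0.9,0,0,0],[0.04,0.06,-1.2,0,0,0],[0.04,0.06,-1.5,0,0,0],[0.04,0.06,-1.7,0,0,0],[0.04,0.06,-1.9,0,0,0],[0.04,0.06,-2,0,0,0],[0.04,0.06,-2.02,0,0,0],[0.04,0.06,-2.02,0,0,0],[0.04,0.06,-2.02,0,0,0]]]'
```

```text
time_s: 13.47
eef_pos: [593.0, 250.1, 170.8]
ee_rot: [-0.0, 0.995, -0.095, 0.001]
force: [-2.8, 1.2, 7.7]
grip_width: 0.272
grip_force: 41.2
```

```bash
python3 -m creep '[[[0,0,0,0,0,0],[0,0,0,0,0,0],[0,0,0,0,0,0],[0,0,0,0,0,0],[0,0,0,0,0,0],[0,0,0.8,0,0,0],[0,0,1.6,0,0,0],[0,0,2.6,0,0,0],[0,0,3.6,0,0,0],[0,0,4.6,0,0,0],[0,0,5.2,0,0,0],[0,0,5.2,0,0,0]]]' 52
python3 -m creep '[[[-0.3,-0.6,0,0,0,1],[-0.7,-1.4,0,0,0,2.3],[-1.2,-2.2,0,0,0,3.6],[-1.7,-3.2,0,0,0,4.9],[-2.3,-4.2,0,0,0,6.2],[-2.8,-5.2,0,0,0,7.5],[-3.3,-6.2,0,0,0,8.8],[-3.8,-7.2,0,0,0,10.1],[-4.4,-8.2,0,0,0,11.4],[-4.9,-9.2,0,0,0,12.7],[-5.4,-10.2,0,0,0,14],[-5.8,-11,0,0,0,15.3],[-6.1,-11.6,0,0,0,16.6],[-6.18,-11.8,0,0,0,17.9],[-6.18,-11.8,0,0,0,18.9],[-6.18,-11.8,0,0,0,18.9],[-6.18,-11.8,0,0,0,18.9],[-6.18,-11.8,0,0,0,18.9]]]' 80
python3 - <<'E'
from fit import *
from scipy.optimize import least_squares
S=ctrl.capture("scene");T=ctrl.capture("top");s=ctrl.sense()
for px,y in(((189,186),-207),((155,189.6),-259)): print(least_squares(lambda q:(proj(S,[[607,q[1],q[0]]])[0]-px),[170,y]).x)
print(proj(T,corners((438.4,-45,-.114),20,46,200)).round(),s["joints"].round(2))
px=np.array([(368,253),(365,198),(793,172)])/5+150
print(fit([(S,[None,px[0],px[1],px[2]])],20,46,200,(438,-45,-.1)))
E
```

```text
time_s: 14.47
eef_pos: [593.4, 249.9, 303.2]
ee_rot: [-0.001, 0.995, -0.095, 0.003]
force: [0.9, -0.6, 0.1]
grip_width: 0.611
grip_force: 0.0
time_s: 15.97
eef_pos: [438.2, -45.1, 298.9]
ee_rot: [-0.0, 0.746, 0.666, -0.0]
force: [-0.1, 0.4, -0.3]
grip_width: 0.933
grip_force: 0.0
[ 171.10478136 -204.57927523]
[ 171.97749597 -264.61945882]
[[312. 302.]
 [393. 314.]
 [391. 332.]
 [310. 321.]] [-0.37  0.13  1.74 -0.    1.27 -0.26]
(array([ 4.39230998e+02, -4.42873723e+01, -1.02049983e-01]), array([0.5, 0.3, 0.5, 0.1, 0. , 0.2]))
```

```bash
python3 -m creep '[[[0.02,0.02,-1,0,0,0],[0.02,0.02,-2.2,0,0,0],[0.02,0.02,-3.4,0,0,0],[0.02,0.02,-4.6,0,0,0],[0.02,0.02,-5.8,0,0,0],[0.02,0.02,-7,0,0,0],[0.02,0.02,-7.8,0,0,0],[0.02,0.02,-8.4,0,0,0],[0.02,0.02,-8.8,0,0,0],[0.02,0.02,-8.85,0,0,0],[0.02,0.02,-8.85,0,0,0],[0.02,0.02,-8.85,0,0,0]]]' 80
python3 -m creep '[[[0,0,0,0,0,0],[0,0,0,0,0,0],[0,0,0,0,0,0],[0,0,0,0,0,0],[0,0,0,0,0,0],[0,0,0,0,0,0],[0,0,0,0,0,0],[0,0,0,0,0,0]]]' 30 50
```

```text
time_s: 17.07
eef_pos: [439.0, -44.8, 78.7]
ee_rot: [0.0, 0.746, 0.666, 0.0]
force: [-0.3, -0.5, 0.6]
grip_width: 0.938
grip_force: 0.0
time_s: 17.73
eef_pos: [439.1, -44.9, 78.9]
ee_rot: [0.001, 0.745, 0.667, 0.0]
force: [-1.4, 1.0, 7.6]
grip_width: 0.519
grip_force: 51.1
```

```bash
python3 -m creep '[[[0,0,0.3,0,0,0],[0,0,1,0,0,0],[0,0,2,0,0,0],[0,0,3,0,0,0],[0,0,4,0,0,0],[0,0,5,0,0,0],[0,0,6,0,0,0],[0,0,7,0,0,0],[0,0,7.7,0,0,0],[0.2,0.3,8,0,0,0],[0.7,1.1,8,0,0,-0.1],[1.3,2.1,8,0,0,-0.2],[1.9,3.1,8,0,0,-0.3],[2.5,4.1,8,0,0,-0.4],[3.1,5.1,8,0,0,-0.5],[3.7,6.1,8,0,0,-0.6],[4.3,7.1,8,0,0,-0.7],[4.9,8.1,8,0,0,-0.8],[5.4,8.9,8,0,0,-0.9],[5.66,9.24,8,0,0,-0.9]]]'
python3 -m creep '[[[0,0,0,0,0,0],[0,0,0,0,0,0],[0,0,-0.4,0,0,0],[0,0,-1,0,0,0],[0,0,-1.4,0,0,0],[0,0,-1.6,0,0,0],[0,0,-1.6,0,0,0],[0,0,-1.6,0,0,0]]]'
python3 - <<'E'
from fit import *
import cv2
S=ctrl.capture("scene")
cv2.imwrite("pics/g6.png",cv2.resize(S["image"][100:250,310:460,::-1],None,fx=4,fy=4,interpolation=2)); p=ctrl.sense()["eef_pos"];print(p)
g=lambda c:((proj(S,c)-[310,100])*4).round(0).tolist()
print("slat bottom",g(corners((p[0],p[1],-.19),p[2]-78.8,46,200)),"a",g(corners((569,122.3,-.19),140,60,24)),"b",g(corners((593,250,-.19),140,60,24)))
E
```

```text
time_s: 19.4
eef_pos: [580.6, 189.4, 276.9]
ee_rot: [-0.001, 0.771, 0.637, -0.0]
force: [0.5, -1.0, -1.2]
grip_width: 0.521
grip_force: 51.9
time_s: 20.07
eef_pos: [580.2, 186.0, 238.3]
ee_rot: [0.0, 0.771, 0.637, -0.0]
force: [0.4, -1.0, -1.5]
grip_width: 0.525
grip_force: 51.9
[580.40348401 186.04206065 238.73528459]
slat bottom [[517.0, 264.0], [115.0, 268.0], [109.0, 220.0], [497.0, 217.0]] a [[210.0, 310.0], [162.0, 310.0], [151.0, 247.0], [197.0, 247.0]] b [[469.0, 307.0], [422.0, 307.0], [399.0, 244.0], [445.0, 244.0]]
```

View pics/g6.png

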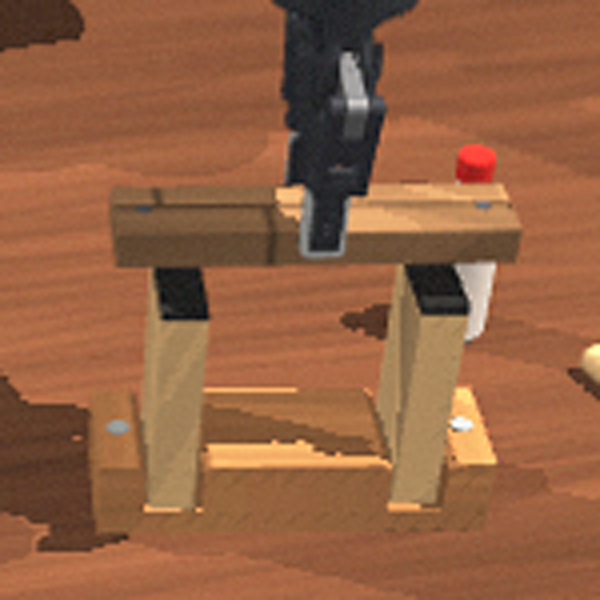

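Both supports stand upright, and the slat's bottom edge (117–518,265) matches the plan, centred over the pads. Lowering 20 mm.

```bash
python3 -m creep '[[[0,0,-0.2,0,0,0],[0,0,-0.4,0,0,0],[0,0,-0.6,0,0,0],[0,0,-0.7,0,0,0],[0,0,-0.76,0,0,0],[0,0,-0.8,0,0,0],[0,0,-0.8,0,0,0],[0,0,-0.8,0,0,0]]]'
```

```text
time_s: 20.78
eef_pos: [580.3, 186.3, 219.0]
ee_rot: [0.0, 0.771, 0.637, 0.0]
force: [-2.9, -1.1, 5.7]
grip_width: 0.521
grip_force: 52.7
```

```bash
python3 -m creep '[[[0,0,0,0,0,0],[0,0,0,0,0,0],[0,0,0,0,0,0],[0,0,0,0,0,0],[0,0,0,0,0,0],[0,0,0,0,0,0],[0,0,0.6,0,0,0],[0,0,1.4,0,0,0],[0,0,2.4,0,0,0],[0,0,3.4,0,0,0],[0,0,4,0,0,0],[0,0,4,0,0,0],[0,0,4,0,0,0],[0,0,4,0,0,0],[0,0,4,0,0,0],[0,0,4,0,0,0]]]' 75
python3 - <<'E'
from fit import *
import cv2
S=ctrl.capture("scene");g=cv2.cvtColor(S["image"],cv2.COLOR_RGB2GRAY)
# compare with a render-free check: expected slat top corners and edge crossings along image columns
c=proj(S,corners((580.3,186.3,-.19),140,46,200)); t=proj(S,corners((580.3,186.3,-.19),160,46,200))
print(c.round(1).tolist(),t.round(1).tolist())
r=int(round((t[0,1]+c[0,1])/2)); print(r,"row",g[r,330:450].tolist())
for u in(345,375,425): v=int(c[0,1]); print(u,v,g[v-16:v+10,u].tolist())
E
```

```text
time_s: 22.12
eef_pos: [580.1, 186.2, 317.0]
ee_rot: [-0.001, 0.771, 0.637, -0.001]
force: [0.3, 0.3, 0.5]
grip_width: 0.879
grip_force: 0.0
[[437.8, 174.5], [338.5, 175.5], [336.9, 163.4], [432.7, 162.5]] [[439.5, 166.0], [338.9, 166.9], [337.3, 155.0], [434.2, 154.2]]
170 row [110, 115, 114, 116, 123, 118, 119, 122, 95, 79, 74, 74, 79, 77, 76, 79, 73, 78, 77, 79, 76, 77, 77, 78, 81, 78, 76, 78, 79, 80, 78, 80, 87, 87, 86, 84, 87, 87, 84, 81, 87, 86, 86, 89, 84, 82, 63, 59, 67, 83, 85, 89, 88, 81, 81, 84, 84, 85, 86, 88, 88, 88, 80, 85, 84, 86, 88, 89, 89, 81, 85, 86, 86, 88, 90, 87, 88, 85, 93, 89, 90, 85, 88, 89, 87, 79, 86, 86, 85, 85, 86, 88, 85, 79, 83, 82, 83, 77, 79, 80, 81, 74, 78, 82, 80, 76, 83, 82, 103, 119, 116, 118, 113, 112, 113, 114, 115, 114, 116, 119]
345 174 [112, 98, 75, 71, 99, 101, 95, 93, 93, 74, 75, 78, 79, 76, 77, 78, 81, 109, 117, 112, 106, 121, 122, 119, 123, 119]
375 174 [206, 152, 126, 150, 160, 172, 172, 181, 169, 89, 84, 84, 82, 74, 79, 73, 81, 113, 116, 114, 116, 119, 121, 125, 112, 112]
425 174 [170, 138, 169, 173, 172, 170, 190, 190, 109, 90, 89, 90, 82, 79, 76, 85, 60, 57, 47, 34, 48, 144, 150, 134, 142, 144]
```

The slat's front face spans columns 338–438 and rows 166–175, exactly where it should rest. Handing in.

```bash
python3 -c "
from rig import ctrl;print(ctrl.finish_job())"
```

```text
the job is handed in; nothing more can be done
None
```

I handed the job in at about 22 s with all three moves done: the short support stands in the taped groove, the matching 125 mm support is in the rail, and the slat lies across both. The camera checks matched the planned positions, but the hand-in returned no verdict.

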